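# Lock the hook bracket and hang up the wheel basket

### The job

The spare-wheel basket belongs on the double hook of the stand on the bench. First turn the lock ring on top of the stand anticlockwise (seen from above) until its lever comes up against the stop, over the pointed mark, so the bracket can take the load; then hang the basket by its handle on both prongs, setting it down without dropping it, so that it hangs level and still. Leave the ring locked, and do not disturb the loose wheel, the tape roll and the carton.

Things in the scene. Friction and masses are not known exactly. Their poses are not given: they have to be found in the camera images.
- basket: Open steel basket, 90 (x) by 156 (y) by 50 mm high, about 0.4 kg, with two black wheels stowed in it (part of it). Stiff handle: uprights 14 mm wide at y = +-76 mm carry a level square bar 10x10 mm, 156 mm long along y, centre 130 mm above the underside. Origin: centre of the underside, z up. It stands on the bench at the start.
- basket_handle (a point): Middle of the basket's handle bar (on the bar's centre line, 130 mm above the basket's underside); axes as the basket: the bar runs along y.
- stand: Fixed steel hook stand; origin on the bench at the post's axis, x the way the prongs point. Base 170x120x12 mm (x -55 to 115), post 22 mm thick. Two round prongs 8 mm thick at y = +-38 mm leave a cross plate 96 mm wide (x up to 28 mm, z 196 to 222 mm) level at z 215 mm, dip from x 49 mm in a 45-degree V, lowest at x 78 mm, and rise to tips at x 112 mm, top z 224 mm. 68 mm free between the prongs.
- saddle (a point): Point midway between the two prongs, over the bottom of their V (stand x = 78 mm, z = 196 mm); axes as the stand. With the basket hung, the handle bar lies across both prongs (along y) in the bottom of the V, its lower face at about the height of this point, its centre about 5 mm above.
- ring_axis (a point): Point on the vertical axis of the lock ring (the post's axis), at the ring's mid-height, 240 mm above the bench; axes as the stand. Ring: knurled, 46 mm across, 229 to 251 mm above the bench.
- lever_tab (a point): Centre of the upright tab at the end of the ring's lever, 75 mm from the axis, 251 mm above the bench. Tab: 28 mm along the lever, 8 mm thick, 36 mm high (233 to 269 mm above the bench). Push its flat side.
- lock_ring (a joint): Turn of the lock ring, rad: 0 unlocked to 1.3 locked (at the stop, lever over the mark); grows anticlockwise seen from above. At 0 the lever points 140 degrees anticlockwise from the stand's x axis, at 1.3 214.5 degrees, where a pointed aluminium pad is fixed below it as mark. It stays where left; about 2 N at the tab turns it.
- wheel: Bystander: loose black rubber wheel lying flat, 80 mm across, 22 mm high (hub 26 mm). Origin: centre of its underside.
- tape_roll: Bystander: pale roll of paper tape standing on its flat end, 96 mm across, 48 mm high. Origin: centre of its underside.
- carton: Bystander: closed white carton, 100 by 140 by 60 mm. Origin: centre of its underside.
There are look-alikes about, which are no part of the job. Of the things that look like the basket, take the one that is farthest to the robot's left at the start.

How it is judged (in metres and radians):
On the way, in this order (a step that is already met when the one before it is completed fails the run):
1. the lock ring is turned to its locked mark, with the basket not yet hung (value of joint lock_ring above 1.17 rad), for 0.2 s.
2. the basket hangs by its handle bar on both prongs (value of joint lock_ring above 1.17 rad and x of basket_handle in the frame of saddle between -0.03 and 0.03 m and y of basket_handle in the frame of saddle between -0.028 and 0.028 m and z of basket_handle in the frame of saddle between -0.004 and 0.016 m and angle between basket's own z axis and vertical below 0.17 rad and contact force between basket and stand above 1 N), for 0.2 s.
At the end, for the whole second after the job is handed in: Lock ring above 1.17 rad. Handle bar on both prongs: its middle within 30 mm along and 28 mm across the prongs of the saddle point and -4 to 16 mm above it; the basket bears on the stand, within 0.17 rad of upright, at rest (under 0.02 m/s, 0.2 rad/s) (all of step 2 and linear speed of basket below 0.02 m/s and angular speed of basket below 0.2 rad/s); the robot touches nothing.
It fails at once if the loose wheel, the tape roll or the carton is moved by more than 30 mm (distance of any of wheel, tape_roll, carton from where it was at the start of the episode above 0.03 m).
It fails at once if the basket is dropped (falls faster than 0.6 m/s with the fingers off it) (linear speed of basket above 0.6 m/s and contact force between basket and the fingers below 0.1 N).
It also fails if it takes over 72 s, if anything falls off the work surface, if the arm or the gripper's body presses on something with over 40 N, if the wrist force passes 120 N, or if a joint passes its speed limit or range.

### The arm

A 7-joint arm with a two-finger parallel gripper is mounted at the origin on the work surface. World frame = base frame: x ahead of the robot, y to its left, z up, the work surface at z = 0. Lengths are in m, angles in degrees, forces in N, time in s.
With the tool pointing down it reaches from about 0.425 to 0.875 m from the base axis. Payload 4.7 kg.
Tool frame: the origin (TCP) lies at the very end of the fingers, on their centre line; the grasp point (between the pads) lies 19 mm behind it (env.grip_point_offset is the distance from the TCP to the grasp point, in m); z points along the fingers, y is the line along which they close (so a half turn about z gives the same grasp; the last joint's range is limited). The gripper opens to 87 mm and grips with 3 to 60 N. Pads are 19 mm wide; open, the fingers measure 117 mm over their backs; the gripper's body (75 mm by 190 mm) begins 51 mm behind the grasp point.
Start: joints at [-74.765, 18.392, -4.016, 83.108, 1.295, 78.541, -3.26], TCP at [0.162, 0.63, 0.223] pointing down, gripper open.
Joint ranges: [-163.93, 163.93], [-17.29, 119.83], [-79.2, 71.16], [3.27, 140.29], [-89.18, 269.18], [5.43, 117.66], [-154.24, 154.24]. Speed limits (degrees/s): [147.25, 147.25, 180, 180, 180, 180, 180].

### API

Orientations are given as [roll, pitch, yaw] about the fixed x, y, z axes, in that order (R = Rz(yaw) Ry(pitch) Rx(roll)).
In Python, from cell import env gives the robot as it stands.
- The arm moves only by the tool jog_arm, never from a script. Its argument "motion" is a list of rows, each an object of numbers: "x", "y", "z": the shift along the tool's x, y, z in cm; "ax", "ay", "az": the turn, a rotation vector about the tool's x, y, z in degrees. In form: [{"x": .., "y": .., "z": .., "ax": .., "ay": .., "az": ..}, ...]. A call has exactly 5 rows; each row shifts and turns the commanded pose from where the row before left it, along the tool's axes as they then stand; what a row does not reach is not made up. A row lasts 1/10 s, in which the tool goes at most 50 mm and 8.59 degrees, less where a joint would pass 70% of its speed; a pose out of reach is approached as far as the arm can. A call is refused whole if a number of a shift passes 5 or a number of a turn 8.59, either way. A call with a gripper value outside its range is refused whole. "claw" is the gripper command: -1 is shut, 1 is fully open, values between are in proportion, set as the call begins (left out, the last holds). The fingers move at their own pace and stop on an object; "squeeze" is the grip in N (left out, the last holds). Time passes only in rows, so rows that do not move let the fingers close, or fill a call up. It gives the time, the measured TCP pose, the force, the opening and the grip force at its end, in the units of the state.
- env.get_obs(): the state, without advancing time (a new reading comes with each control period).
- env.read_camera(name): name is "scene" or "side" or "wrist"; returns the picture (384x512x3 uint8, red, green, blue); there is no depth.
- env.camera_params(name): a dict with "fx", "fy", "cx", "cy" (pixels), "extrinsics" (4x4, takes a point from world to camera coordinates). Camera axes: x right, y up, looking along -z (the intrinsics and any distortion apply to the point x, -y, -z); pixel columns grow to the right and rows downward; lengths in m; the calibration is good to about 2 mm. A picture is of the moment at which its call begins: read the wrist's pose just before it. camera_params takes no time and is no camera call; for the wrist camera it gives the pose at the moment of the call.
- env.sign_off(): hands the job in; it is judged then, once.
The state is a dict: "time_s": time; "qpos": joint angles; "joint_velocities": joint speeds; "effort": joint torques, N m; "tool_pos": TCP position; "tool_rot": TCP orientation; "force": force on the tool from outside, world axes, zero at the start; "wrist_torque": the same for the moment, N m; "grip_width": finger opening in m; "grasp_force": force on a finger pad.
Only numpy, scipy, OpenCV 4.12 (cv2) and the standard library are available. Lean on these libraries where they do the work, as an engineer would, in place of code of your own. Each camera call takes 0.05 s, during which the arm holds its last target. There are 200 camera calls.

## Working session

There is one attempt and no reset: what is moved stays moved. The work goes in short steps, Python scripts to look and compute and a tool call to move; the robot and the scene stay as the last step left them, time stands still between calls to the robot, and variables do not carry over. Pictures are saved under pics/ and viewed, at most 10 in all, crops included, and the job is handed in when it is done.

Besides the shell and the picture viewer there is one more tool, called after ">>>" in YAML: its name, and indented under it one key for each argument. jog_arm: Moves the arm, as the interface text tells. Its arguments: {"type":"object","properties":{"motion":{"type":"array"},"claw":{"type":"number"},"squeeze":{"type":"number"}},"required":["motion"]}

```bash
mkdir -p pics; ls; python3 - <<'E'
from cell import env
import cv2,numpy as np
o=env.get_obs();print({k:np.round(v,3) for k,v in o.items()})
for n in("scene","side","wrist"):
    p=env.camera_params(n);print(n,p["fx"],p["fy"],p["cx"],p["cy"],[k for k in p]);print(np.round(p["extrinsics"],4).tolist())
    cv2.imwrite(f"pics/{n}0.png",env.read_camera(n)[:,:,::-1])
E
```

```text
pics
{'time_s': np.float64(0.0), 'qpos': array([-74.765,  18.44 ,  -4.015,  83.176,   1.295,  78.538,  -3.259]), 'joint_velocities': array([-0.071,  0.089,  0.084, -0.008, -0.004, -0.02 , -0.044]), 'effort': array([-0.0000e+00, -4.9131e+01, -4.0400e-01, -3.1251e+01, -6.4000e-02,
        4.4000e-02,  0.0000e+00]), 'tool_pos': array([0.162, 0.629, 0.221]), 'tool_rot': array([-1.79890e+02,  6.00000e-03,  1.65575e+02]), 'force': array([-0.706,  0.262,  0.102]), 'wrist_torque': array([ 0.058, -0.01 , -0.036]), 'grasp_force': np.float64(0.0), 'grip_width': np.float64(0.087)}
scene 425.2296675996283 425.2296675996283 258.17615260814705 193.66208111676727 ['fx', 'fy', 'cx', 'cy', 'extrinsics']
[[0.0997, 0.995, 0.0055, -0.0268], [-0.8382, 0.081, 0.5393, 0.3594], [0.5362, -0.0584, 0.8421, -1.3973], [0.0, 0.0, 0.0, 1.0]]
side 483.3975591742919 483.3975591742919 245.82858036195097 189.22143088199152 ['fx', 'fy', 'cx', 'cy', 'extrinsics']
[[0.687, -0.7266, 0.009, -0.3789], [0.3824, 0.372, 0.8458, -0.3371], [-0.6179, -0.5776, 0.5334, -0.9332], [0.0, 0.0, 0.0, 1.0]]
wrist 286.7943309306672 286.7943309306672 260.2357411005641 193.12746790513324 ['fx', 'fy', 'cx', 'cy', 'extrinsics']
[[0.2488, 0.9686, -0.0009, -0.6504], [-0.9333, 0.2395, -0.2675, 0.0324], [-0.2588, 0.0674, 0.9636, -0.3914], [0.0, 0.0, 0.0, 1.0]]
```

View pics/scene0.png

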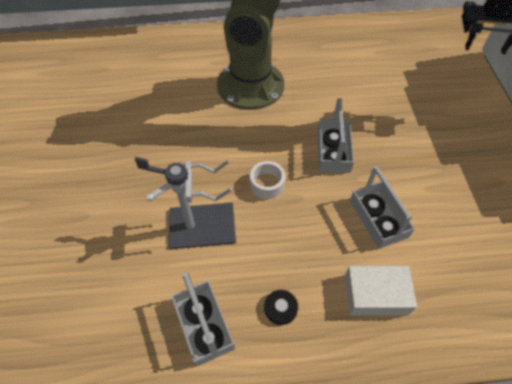

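View pics/side0.png

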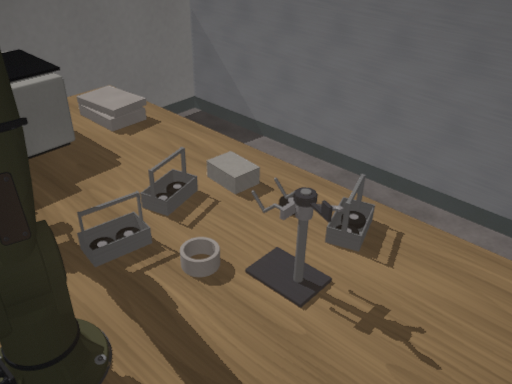

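The scene image's right side is the robot's left. The stand's post is near (180,175) with prongs pointing right. There are baskets at (380,210), (335,145) and (205,320). I'll zoom in.

```bash
python3 - <<'E'
import cv2,numpy as np
s=cv2.imread("pics/scene0.png");d=cv2.imread("pics/side0.png")
a=cv2.resize(s[90:260,300:430],None,fx=3,fy=3,interpolation=cv2.INTER_CUBIC)
b=cv2.resize(s[140:255,130:245],None,fx=3.4,fy=3.4,interpolation=cv2.INTER_CUBIC)
o=np.zeros((520,790,3),np.uint8);o[:510,:390]=a;o[:391,395:395+391]=b[:391,:391]
cv2.imwrite("pics/z1.png",o)
a=cv2.resize(d[130:280,70:270],None,fx=2.9,fy=2.9,interpolation=cv2.INTER_CUBIC)[:, :580]
cv2.imwrite("pics/z2.png",a)
E
```

```text
(no output)
```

View pics/z1.png

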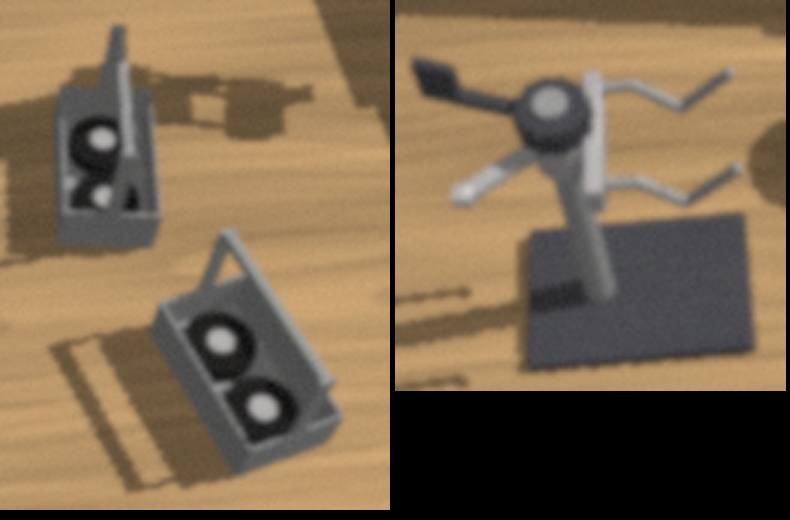

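View pics/z2.png

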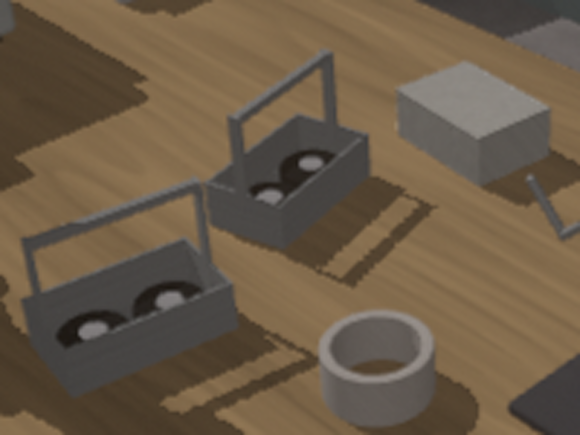

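The target is the lower basket in the scene crop, with handle ends at about (376,168) and (410,217). It is farthest right in the picture, so farthest to the robot's left. The handle ends in the side view are at about (151,171) and (183,150).

```bash
cat > h.py <<'E'
from cell import env
import numpy as np
from scipy.optimize import least_squares
def ray(n,u,P=None):
    p=P or env.camera_params(n);E=np.array(p["extrinsics"]);R,t=E[:3,:3],E[:3,3]
    d=R.T@np.array([(u[0]-p["cx"])/p["fx"],-(u[1]-p["cy"])/p["fy"],-1]);return -R.T@t,d
def at_z(n,u,z):
    c,d=ray(n,u);return c+d*(z-c[2])/d[2]
def proj(n,X,P=None):
    p=P or env.camera_params(n);q=np.array(p["extrinsics"])@np.r_[X,1]
    return np.array([p["cx"]+p["fx"]*q[0]/-q[2],p["cy"]-p["fy"]*q[1]/-q[2]])
def tri(obs):
    A=0;b=0
    for n,u in obs:
        c,d=ray(n,u);d/=np.linalg.norm(d);M=np.eye(3)-np.outer(d,d);A=A+M;b=b+M@c
    return np.linalg.solve(A,b)
E
python3 - <<'E'
from h import *
f=lambda x,y:((x-395)/3.4+130,y/3.4+140)
print("handle scene",[at_z("scene",u,.133).round(4) for u in[(375.7,168),(410,217.3)]])
print("handle side",[at_z("side",u,.133).round(4) for u in[(151.4,170.7),(183.1,149.7)]])
print("other",[at_z("scene",u,.133).round(3) for u in[(339,100),(343,160)]])
print("base",[at_z("scene",f(*u),.012).round(4) for u in[(532,232),(742,214),(753,350),(527,368)]])
print("ring",at_z("scene",f(550,102),.255).round(4))
print("tips",[at_z("scene",f(*u),.220).round(4) for u in[(728,73),(738,168)]])
print("V",[at_z("scene",f(*u),.194).round(4) for u in[(682,105),(687,201)]])
print("tabtop",at_z("scene",f(437,72),.269).round(4), "mark",at_z("scene",f(462,192),.22).round(3))
for n,u in dict(wheel=(281,307),tape=(268,180),carton=(380,278)).items(): print(n,at_z("scene",u,.03).round(3))
E
```

```text
handle scene [array([0.4649, 0.2718, 0.133 ]), array([0.6097, 0.3156, 0.133 ])]
handle side [array([0.4602, 0.2647, 0.133 ]), array([0.5988, 0.297 , 0.133 ])]
other [array([0.227, 0.228, 0.133]), array([0.433, 0.196, 0.133])]
base [array([ 0.4581, -0.2531,  0.012 ]), array([ 0.4575, -0.0892,  0.012 ]), array([ 0.5763, -0.0889,  0.012 ]), array([ 0.5748, -0.2555,  0.012 ])]
ring [ 0.5141 -0.2007  0.255 ]
tips [array([ 0.4757, -0.09  ,  0.22  ]), array([ 0.551 , -0.0883,  0.22  ])]
V [array([ 0.4798, -0.1225,  0.194 ]), array([ 0.556 , -0.1227,  0.194 ])]
tabtop [ 0.4949 -0.2677  0.269 ] mark [ 0.552 -0.261  0.22 ]
wheel [0.756 0.003 0.03 ]
tape [0.405 0.013 0.03 ]
carton [0.71  0.245 0.03 ]
```

```bash
python3 - <<'E'
from h import *
import cv2
o=np.array([.517,-.200]);x0,y0,S=235,165,4
im=cv2.resize(cv2.imread("pics/side0.png")[y0:310,x0:385],None,fx=S,fy=S,interpolation=cv2.INTER_CUBIC)
def dot(sx,sy,z,c):
    X=np.r_[o[0]-sy,o[1]+sx,z];u=(proj("side",X)-[x0,y0])*S;cv2.circle(im,tuple(int(v) for v in u),3,c,-1)
for s in(-1,1):
    for z,x in((.219,28),(.196,78),(.224,112)): dot(x/1e3,s*.038,z,(0,0,255))
for x in(-55,115):
    for y in(-60,60): dot(x/1e3,y/1e3,.012,(0,255,0))
dot(0,0,.251,(255,0,0))
for a in(140,160,180,214.5): dot(.075*np.cos(np.radians(a)),.075*np.sin(np.radians(a)),.269,(0,255,255))
cv2.imwrite("pics/z3.png",im)
E
```

```text
(no output)
```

View pics/z3.png

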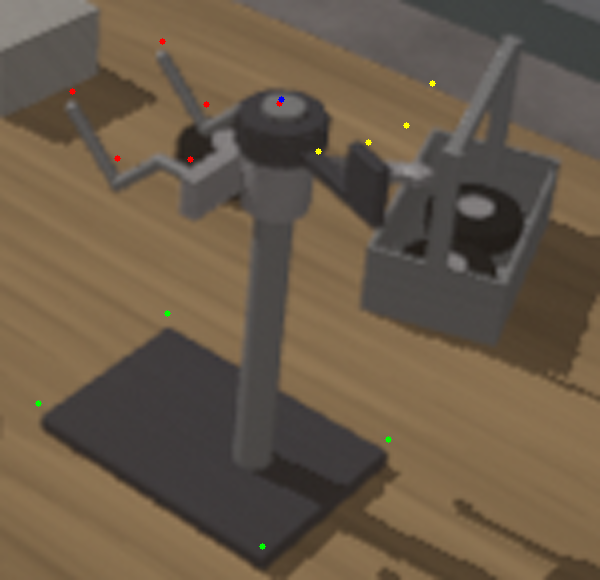

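```bash
python3 - <<'E'
from h import *
f=lambda x,y:((x-395)/3.4+130,y/3.4+140)
g=lambda x,y:(x/4+235,y/4+165)
st={(-.055,.06,.012):(f(532,232),g(267,568)),(.115,.06,.012):(f(742,214),g(42,424)),(.115,-.06,.012):(f(753,350),g(168,328)),(-.055,-.06,.012):(f(527,368),g(386,457)),
(.112,.038,.221):(f(728,73),g(72,103)),(.112,-.038,.221):(f(738,168),g(162,53)),(.078,.038,.192):(f(682,105),g(116,184)),(.078,-.038,.192):(f(687,201),g(204,127))}
P={n:env.camera_params(n) for n in("scene","side")}
def res(p,use):
    x,y,a,dz=p;c,s=np.cos(a),np.sin(a);r=[]
    for k,v in st.items():
        X=[x+c*k[0]-s*k[1],y+s*k[0]+c*k[1],k[2]+dz]
        for i,n in enumerate(("scene","side")):
            if i in use:r.append(proj(n,X,P[n])-v[i])
    return np.ravel(r)
for use in((0,),(1,),(0,1)):
  for fz in(0,1):
    q=least_squares(lambda p:res(np.r_[p[:3],p[3]*fz],use),[.517,-.2,1.57,0]);print(use,q.x.round(4),np.sqrt(np.mean(q.fun**2)).round(2))
for n in P: E=np.array(P[n]["extrinsics"]);print(n,(-E[:3,:3].T@E[:3,3]).round(3))
print("handle tri",tri([("scene",(375.7,168)),("side",(151.4,170.7))]),tri([("scene",(410,217.3)),("side",(183.1,149.7))]))
s,d=f(437,74),g(372,150);print("tabtop tri",tri([("scene",s),("side",d)]))
print("cap",tri([("scene",f(550,102)),("side",g(283,106))]))
E
```

```text
(0,) [ 0.5159 -0.2012  1.5721  0.    ] 0.63
(0,) [ 0.5118 -0.2016  1.5745 -0.0068] 0.59
(1,) [ 0.5061 -0.2095  1.5756  0.    ] 0.9
(1,) [ 0.5029 -0.2121  1.5764  0.0033] 0.89
(0, 1) [ 0.5124 -0.2039  1.5718  0.    ] 1.62
(0, 1) [ 0.5126 -0.2029  1.5742 -0.0065] 0.94
scene [ 1.053 -0.084  0.983]
side [-0.187 -0.689  0.786]
handle tri [0.4637848  0.27182214 0.12963982] [0.60882821 0.31496338 0.12549697]
tabtop tri [ 0.49343628 -0.27006618  0.26415441]
cap [ 0.51211631 -0.2026043   0.25117591]
```

Stand fitted at (0.5125, -0.203), yaw 90°, in agreement across both cameras to within a few mm. The handle's middle is at about (0.536, 0.293), along 17°. The lever sits at about 254° in world (about 0.4 rad). I'll swing round to the lever first.

>>> jog_arm:
  motion:
    - {"x": -4.8,"y": -0.2,"z": -2,"az": 4.2}
    - {"x": -4.8,"y": -0.2,"z": -2,"az": 4.2}
    - {"x": -4.8,"y": -0.2,"z": -2,"az": 4.2}
    - {"x": -4.8,"y": -0.2,"z": -2,"az": 4.2}
    - {"x": -4.8,"y": -0.2,"z": -2,"az": 4.2}
  claw: -1
  squeeze: 30

```text
$.motion[0]: bad value
```

>>> jog_arm:
  motion:
    - {"x": -4.8,"y": -0.3,"az": 4.2}
    - {"x": -4.8,"y": -0.3,"az": 4.2}
    - {"x": -4.8,"y": -0.3,"az": 4.2}
    - {"x": -4.8,"y": -0.3,"az": 4.2}
    - {"x": -4.8,"y": -0.3,"az": 4.2}

```text
$.motion[0]: bad value
```

>>> jog_arm:
  motion:
    - {"x": -4.8,"y": -0.3,"az": 4.2}
    - {"x": -4.8,"y": -0.3,"az": 4.2}
    - {"x": -4.8,"y": -0.3,"az": 4.2}
    - {"x": -4.8,"y": -0.3,"az": 4.2}
    - {"x": -4.8,"y": -0.3,"az": 4.2}

```text
$.motion[0]: bad value
```

>>> jog_arm:
  motion:
    - {"x": -4.8,"y": -0.2,"z": -2,"ax": 0,"ay": 0,"az": 4.2}
    - {"x": -4.8,"y": -0.2,"z": -2,"ax": 0,"ay": 0,"az": 4.2}
    - {"x": -4.8,"y": -0.2,"z": -2,"ax": 0,"ay": 0,"az": 4.2}
    - {"x": -4.8,"y": -0.2,"z": -2,"ax": 0,"ay": 0,"az": 4.2}
    - {"x": -4.8,"y": -0.2,"z": -2,"ax": 0,"ay": 0,"az": 4.2}
  claw: -1
  squeeze: 30

```text
time_s: 0.65
tool_pos: [0.3712, 0.5306, 0.3189]
tool_rot: [-180.0, 0.0, 144.4]
force: [0.5, 0.6, -0.2]
grip_width: 0.0548
grasp_force: 0.0
```

>>> jog_arm:
  motion:
    - {"x": -4.8,"y": -0.3,"z": 0,"ax": 0,"ay": 0,"az": 4.2}
    - {"x": -4.8,"y": -0.3,"z": 0,"ax": 0,"ay": 0,"az": 4.2}
    - {"x": -4.8,"y": -0.3,"z": 0,"ax": 0,"ay": 0,"az": 4.2}
    - {"x": -4.8,"y": -0.3,"z": 0,"ax": 0,"ay": 0,"az": 4.2}
    - {"x": -4.8,"y": -0.3,"z": 0,"ax": 0,"ay": 0,"az": 4.2}

```text
time_s: 1.15
tool_pos: [0.5326, 0.354, 0.3181]
tool_rot: [-180.0, 0.0, 123.4]
force: [0.5, 1.2, 0.5]
grip_width: 0.0152
grasp_force: 0.0
```

>>> jog_arm:
  motion:
    - {"x": -4.8,"y": -0.5,"z": 0,"ax": 0,"ay": 0,"az": 4.2}
    - {"x": -4.8,"y": -0.5,"z": 0,"ax": 0,"ay": 0,"az": 4.2}
    - {"x": -4.8,"y": -0.5,"z": 0,"ax": 0,"ay": 0,"az": 4.2}
    - {"x": -4.8,"y": -0.5,"z": 0,"ax": 0,"ay": 0,"az": 4.2}
    - {"x": -4.8,"y": -0.5,"z": 0,"ax": 0,"ay": 0,"az": 4.2}

```text
time_s: 1.65
tool_pos: [0.6109, 0.1271, 0.3181]
tool_rot: [-180.0, 0.0, 102.4]
force: [1.4, 0.5, 1.0]
grip_width: 0.0009
grasp_force: 0.0
```

>>> jog_arm:
  motion:
    - {"x": -4.8,"y": -0.7,"z": 0,"ax": 0,"ay": 0,"az": 4.2}
    - {"x": -4.8,"y": -0.7,"z": 0,"ax": 0,"ay": 0,"az": 4.2}
    - {"x": -4.8,"y": -0.7,"z": 0,"ax": 0,"ay": 0,"az": 4.2}
    - {"x": -4.8,"y": -0.7,"z": 0,"ax": 0,"ay": 0,"az": 4.2}
    - {"x": -4.8,"y": -0.7,"z": 0,"ax": 0,"ay": 0,"az": 4.2}

```text
time_s: 2.15
tool_pos: [0.5928, -0.1134, 0.3182]
tool_rot: [-180.0, 0.0, 81.4]
force: [0.9, -0.5, 0.1]
grip_width: 0.0005
grasp_force: 0.0
```

>>> jog_arm:
  motion:
    - {"x": -3.42,"y": -2.27,"z": 0,"ax": 0,"ay": 0,"az": 0}
    - {"x": -3.42,"y": -2.27,"z": 0,"ax": 0,"ay": 0,"az": 0}
    - {"x": -3.42,"y": -2.27,"z": 0,"ax": 0,"ay": 0,"az": 0}
    - {"x": -3.42,"y": -2.27,"z": 0,"ax": 0,"ay": 0,"az": 0}
    - {"x": -3.42,"y": -2.27,"z": 0,"ax": 0,"ay": 0,"az": 0}

```text
time_s: 2.65
tool_pos: [0.4545, -0.2651, 0.3184]
tool_rot: [-180.0, -0.0, 81.6]
force: [0.9, -0.2, 0.5]
grip_width: 0.0005
grasp_force: 0.0
```

>>> jog_arm:
  motion:
    - {"x": 0,"y": 0,"z": 1.56,"ax": 0,"ay": 0,"az": 0}
    - {"x": 0,"y": 0,"z": 1.56,"ax": 0,"ay": 0,"az": 0}
    - {"x": 0,"y": 0,"z": 1.56,"ax": 0,"ay": 0,"az": 0}
    - {"x": 0,"y": 0,"z": 1.56,"ax": 0,"ay": 0,"az": 0}
    - {"x": 0,"y": 0,"z": 1.56,"ax": 0,"ay": 0,"az": 0}

```text
time_s: 3.15
tool_pos: [0.4557, -0.264, 0.2398]
tool_rot: [-180.0, -0.0, 81.6]
force: [-0.7, -0.2, -0.4]
grip_width: 0.0006
grasp_force: 0.0
```

```bash
python3 - <<'E'
from h import *
import cv2
a=env.read_camera("scene")[110:260,110:250,::-1];b=env.read_camera("side")[140:290,240:380,::-1]
cv2.imwrite("pics/p1.png",cv2.resize(np.hstack([a,b]),None,fx=2.8,fy=2.8,interpolation=cv2.INTER_CUBIC))
print(env.get_obs()["tool_pos"],env.get_obs()["tool_rot"],env.get_obs()["qpos"])
E
```

```text
[ 0.45454138 -0.26330829  0.23849428] [-1.79766180e+02 -4.91806728e-02  8.15741297e+01] [-12.56381009   2.48082898  41.28962345 100.51805503  -1.63848617
  77.85867014  20.62479205]
```

View pics/p1.png

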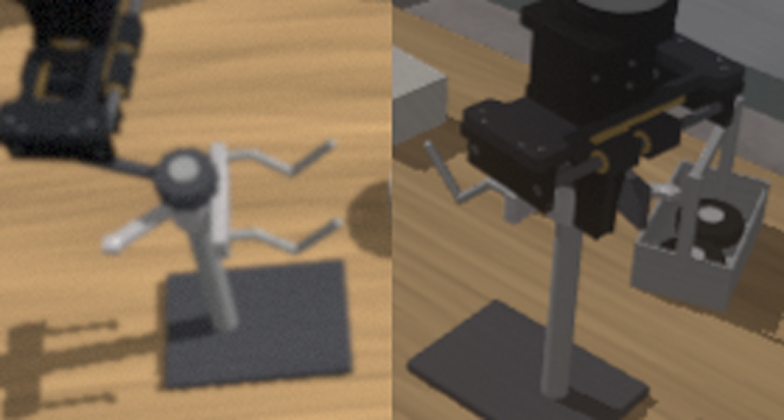

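Fingers sit just behind the lever tab, on the robot side. Next I work out the arc push.

```bash
python3 - <<'E'
from h import *
from scipy.spatial.transform import Rotation as Ro
o=np.array([.5125,-.203]);p=env.get_obs()["tool_pos"][:2];yaw=81.6
a=np.degrees(np.arctan2(*(p-o)[::-1]))%360;r=np.linalg.norm(p-o);print(a,r)
for t in np.linspace(0,1,16)[1:]:
    A=np.radians(a+t*(294-a));rr=r+t*(.075-r);q=o+rr*np.array([np.cos(A),np.sin(A)])
    y=np.radians(yaw);d=q-p;print(np.round([100*(d@[np.cos(y),np.sin(y)]),100*(d@[np.sin(y),-np.cos(y)])],2),np.degrees(A).round(1),q.round(3));p=q;yaw+=43/15
E
```

```text
226.1381758148611 0.08364383282691838
[-0.31  0.58] 230.7 [ 0.46  -0.267]
[-0.29  0.59] 235.2 [ 0.465 -0.271]
[-0.27  0.59] 239.7 [ 0.471 -0.274]
[-0.25  0.59] 244.2 [ 0.477 -0.276]
[-0.23  0.6 ] 248.8 [ 0.483 -0.278]
[-0.22  0.6 ] 253.3 [ 0.489 -0.28 ]
[-0.2  0.6] 257.8 [ 0.496 -0.281]
[-0.18  0.6 ] 262.3 [ 0.502 -0.281]
[-0.16  0.6 ] 266.9 [ 0.508 -0.281]
[-0.14  0.6 ] 271.4 [ 0.514 -0.281]
[-0.12  0.6 ] 275.9 [ 0.52 -0.28]
[-0.1  0.6] 280.4 [ 0.526 -0.278]
[-0.08  0.6 ] 285.0 [ 0.532 -0.277]
[-0.06  0.6 ] 289.5 [ 0.538 -0.274]
[-0.05  0.6 ] 294.0 [ 0.543 -0.272]
```

>>> jog_arm:
  motion:
    - {"x": -0.3,"y": 0.6,"z": 0,"ax": 0,"ay": 0,"az": -2.9}
    - {"x": -0.3,"y": 0.6,"z": 0,"ax": 0,"ay": 0,"az": -2.9}
    - {"x": -0.27,"y": 0.6,"z": 0,"ax": 0,"ay": 0,"az": -2.9}
    - {"x": -0.25,"y": 0.6,"z": 0,"ax": 0,"ay": 0,"az": -2.9}
    - {"x": -0.23,"y": 0.6,"z": 0,"ax": 0,"ay": 0,"az": -2.9}

```text
time_s: 3.75
tool_pos: [0.4849, -0.2791, 0.2413]
tool_rot: [-180.0, -0.0, 96.2]
force: [-1.6, -0.0, 0.4]
grip_width: 0.0004
grasp_force: 0.8
```

>>> jog_arm:
  motion:
    - {"x": -0.22,"y": 0.6,"z": 0,"ax": 0,"ay": 0,"az": -2.9}
    - {"x": -0.2,"y": 0.6,"z": 0,"ax": 0,"ay": 0,"az": -2.9}
    - {"x": -0.18,"y": 0.6,"z": 0,"ax": 0,"ay": 0,"az": -2.9}
    - {"x": -0.16,"y": 0.6,"z": 0,"ax": 0,"ay": 0,"az": -2.9}
    - {"x": -0.14,"y": 0.6,"z": 0,"ax": 0,"ay": 0,"az": -2.9}

```text
time_s: 4.25
tool_pos: [0.5159, -0.282, 0.2413]
tool_rot: [-180.0, 0.0, 110.7]
force: [-1.2, -0.0, 0.2]
grip_width: 0.0007
grasp_force: 0.8
```

>>> jog_arm:
  motion:
    - {"x": -0.12,"y": 0.6,"z": 0,"ax": 0,"ay": 0,"az": -2.9}
    - {"x": -0.1,"y": 0.6,"z": 0,"ax": 0,"ay": 0,"az": -2.9}
    - {"x": -0.08,"y": 0.5,"z": 0,"ax": 0,"ay": 0,"az": -2.9}
    - {"x": 0,"y": 0,"z": 0,"ax": 0,"ay": 0,"az": -2.9}
    - {"x": 0,"y": 0,"z": 0,"ax": 0,"ay": 0,"az": 0}

```text
time_s: 4.75
tool_pos: [0.5332, -0.2778, 0.2413]
tool_rot: [180.0, 0.0, 122.2]
force: [0.2, 0.5, -0.5]
grip_width: 0.0004
grasp_force: 0.1
```

>>> jog_arm:
  motion:
    - {"x": -0.05,"y": 0.25,"z": 0,"ax": 0,"ay": 0,"az": 0}
    - {"x": -0.05,"y": 0.25,"z": 0,"ax": 0,"ay": 0,"az": 0}
    - {"x": 0,"y": 0.2,"z": 0,"ax": 0,"ay": 0,"az": 0}
    - {"x": 0,"y": 0.2,"z": 0,"ax": 0,"ay": 0,"az": 0}
    - {"x": 0,"y": 0,"z": 0,"ax": 0,"ay": 0,"az": 0}

```text
time_s: 5.25
tool_pos: [0.5414, -0.2737, 0.2408]
tool_rot: [180.0, 0.0, 122.2]
force: [0.1, -1.0, 1.3]
grip_width: 0.0003
grasp_force: 0.5
```

>>> jog_arm:
  motion:
    - {"x": 0,"y": 0.2,"z": 0,"ax": 0,"ay": 0,"az": 0}
    - {"x": 0,"y": 0.2,"z": 0,"ax": 0,"ay": 0,"az": 0}
    - {"x": 0,"y": 0.2,"z": 0,"ax": 0,"ay": 0,"az": 0}
    - {"x": 0,"y": 0,"z": 0,"ax": 0,"ay": 0,"az": 0}
    - {"x": 0,"y": 0,"z": 0,"ax": 0,"ay": 0,"az": 0}

```text
time_s: 5.75
tool_pos: [0.5427, -0.2729, 0.2406]
tool_rot: [-179.7, -0.1, 122.0]
force: [-9.8, -4.0, 4.2]
grip_width: 0.0005
grasp_force: 5.0
```

```bash
python3 - <<'E'
from h import *
import cv2
print(env.get_obs()["force"].round(1),env.get_obs()["tool_pos"].round(4))
a=env.read_camera("scene")[110:260,110:250,::-1];b=env.read_camera("side")[140:290,240:380,::-1]
cv2.imwrite("pics/p2.png",cv2.resize(np.hstack([a,b]),None,fx=2.8,fy=2.8,interpolation=cv2.INTER_CUBIC))
E
```

```text
[-9.8 -4.   4.2] [ 0.5427 -0.2729  0.2406]
```

View pics/p2.png

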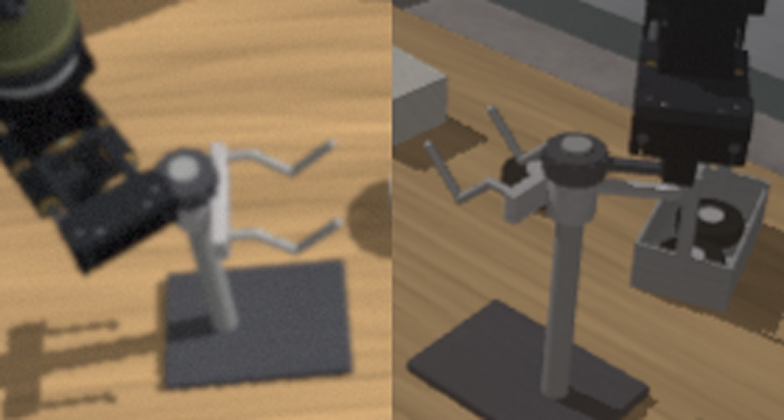

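The lever is over the pointed mark, with about 10 N at the stop, so the ring is locked. I back off, rise, and head for the handle.

>>> jog_arm:
  motion:
    - {"x": 0,"y": -0.7,"z": 0,"ax": 0,"ay": 0,"az": 0}
    - {"x": 0,"y": -0.7,"z": 0,"ax": 0,"ay": 0,"az": 0}
    - {"x": 0,"y": -0.7,"z": -3,"ax": 0,"ay": 0,"az": 0}
    - {"x": 0,"y": 0,"z": -4,"ax": 0,"ay": 0,"az": 0}
    - {"x": 0,"y": 0,"z": -4,"ax": 0,"ay": 0,"az": 0}

```text
time_s: 6.35
tool_pos: [0.5281, -0.2811, 0.3516]
tool_rot: [180.0, -0.1, 122.2]
force: [0.5, -1.0, -0.4]
grip_width: 0.0007
grasp_force: 0.0
```

```bash
cat >> h.py <<'E'
def plan(x,y,z,yaw,n):
    o=env.get_obs();p=o["tool_pos"];a=o["tool_rot"][2];T=np.array([x,y,z]);dy=(yaw-a+180)%360-180
    for i in range(n):
        th=np.radians(a+dy*i/n);d=(T-p)/n*100
        print([round(float(v),2) for v in(d@[np.cos(th),np.sin(th),0],d@[np.sin(th),-np.cos(th),0],-d[2],-dy/n)])
E
python3 -c "
from h import *
o=env.get_obs();print(o['tool_pos'],o['tool_rot'],o['force'])
plan(.50,.27,.30,196.6,15)"
```

```text
[ 0.52814632 -0.28108838  0.3515726 ] [ 1.79951784e+02 -5.30559234e-02  1.22194973e+02] [ 0.4622151 -0.9662981 -0.3512213]
[3.21, 1.8, 0.34, -4.96]
[3.04, 2.07, 0.34, -4.96]
[2.85, 2.32, 0.34, -4.96]
[2.64, 2.56, 0.34, -4.96]
[2.41, 2.78, 0.34, -4.96]
[2.16, 2.98, 0.34, -4.96]
[1.89, 3.15, 0.34, -4.96]
[1.61, 3.31, 0.34, -4.96]
[1.32, 3.43, 0.34, -4.96]
[1.02, 3.53, 0.34, -4.96]
[0.71, 3.61, 0.34, -4.96]
[0.4, 3.66, 0.34, -4.96]
[0.08, 3.68, 0.34, -4.96]
[-0.24, 3.67, 0.34, -4.96]
[-0.56, 3.64, 0.34, -4.96]
```

>>> jog_arm:
  motion:
    - {"x": 3.21,"y": 1.8,"z": 0.2,"ax": 0,"ay": 0,"az": -5}
    - {"x": 3.04,"y": 2.07,"z": 0.2,"ax": 0,"ay": 0,"az": -5}
    - {"x": 2.85,"y": 2.32,"z": 0.2,"ax": 0,"ay": 0,"az": -5}
    - {"x": 2.64,"y": 2.56,"z": 0.2,"ax": 0,"ay": 0,"az": -5}
    - {"x": 2.41,"y": 2.78,"z": 0.2,"ax": 0,"ay": 0,"az": -5}

```text
time_s: 6.85
tool_pos: [0.5186, -0.0959, 0.3406]
tool_rot: [179.9, 0.0, 147.4]
force: [-0.0, 0.6, 0.8]
grip_width: 0.0004
grasp_force: 0.0
```

>>> jog_arm:
  motion:
    - {"x": 2.16,"y": 2.98,"z": 0.3,"ax": 0,"ay": 0,"az": -5}
    - {"x": 1.89,"y": 3.15,"z": 0.3,"ax": 0,"ay": 0,"az": -5}
    - {"x": 1.61,"y": 3.31,"z": 0.3,"ax": 0,"ay": 0,"az": -5}
    - {"x": 1.32,"y": 3.43,"z": 0.3,"ax": 0,"ay": 0,"az": -5}
    - {"x": 1.02,"y": 3.53,"z": 0.3,"ax": 0,"ay": 0,"az": -5}
  claw: 1

```text
time_s: 7.35
tool_pos: [0.5082, 0.0877, 0.3256]
tool_rot: [179.9, 0.0, 172.4]
force: [0.7, -0.2, -0.5]
grip_width: 0.0325
grasp_force: 0.0
```

>>> jog_arm:
  motion:
    - {"x": 0.71,"y": 3.61,"z": 0.4,"ax": 0,"ay": 0,"az": -5}
    - {"x": 0.4,"y": 3.66,"z": 0.4,"ax": 0,"ay": 0,"az": -5}
    - {"x": 0.08,"y": 3.68,"z": 0.4,"ax": 0,"ay": 0,"az": -5}
    - {"x": -0.24,"y": 3.67,"z": 0.4,"ax": 0,"ay": 0,"az": -5}
    - {"x": -0.56,"y": 3.64,"z": 0.4,"ax": 0,"ay": 0,"az": -5}

```text
time_s: 7.85
tool_pos: [0.4971, 0.2714, 0.3055]
tool_rot: [179.9, 0.0, -162.6]
force: [0.9, 0.3, -0.6]
grip_width: 0.0726
grasp_force: 0.0
```

```bash
python3 - <<'E'
from h import *
import cv2
o=env.get_obs();P=env.camera_params("wrist");b=env.read_camera("wrist")[:,:,::-1].copy()
print(o["tool_pos"].round(4),o["tool_rot"].round(2),o["qpos"].round(1))
import json;json.dump({k:np.array(v).tolist() for k,v in P.items()},open("pw.json","w"))
for X in((.4638,.2718,.13),(.6088,.315,.13)):
    u=proj("wrist",X,P);print(u);cv2.circle(b,tuple(int(v) for v in u),3,(0,0,255),-1)
cv2.imwrite("pics/w1.png",b)
E
```

```text
[0.4971 0.2714 0.3055] [ 1.7993e+02  4.0000e-02 -1.6257e+02] [-39.6   6.4   9.1  88.2  -1.1  85.4  77. ]
[267.73892966 149.92024956]
[265.22644028 265.01146027]
```

View pics/w1.png

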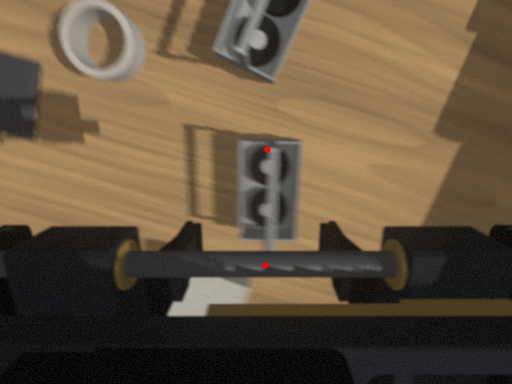

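The wrist view shows the handle bar upright in the picture at columns 269–273, about 5 px (6 mm) right of the prediction. That puts the handle's middle at about (0.5345, 0.298), with the yaw already aligned.

```bash
python3 -c "
from h import *
plan(.5345,.298,.121,197.4,10)"
```

```text
[-0.44, 0.05, 1.83, 0.08]
[-0.44, 0.05, 1.83, 0.08]
[-0.44, 0.05, 1.83, 0.08]
[-0.44, 0.05, 1.83, 0.08]
[-0.44, 0.05, 1.83, 0.08]
[-0.44, 0.06, 1.83, 0.08]
[-0.44, 0.06, 1.83, 0.08]
[-0.44, 0.06, 1.83, 0.08]
[-0.44, 0.06, 1.83, 0.08]
[-0.44, 0.06, 1.83, 0.08]
```

>>> jog_arm:
  motion:
    - {"x": -0.88,"y": 0.1,"z": 1.83,"ax": 0,"ay": 0,"az": 0}
    - {"x": -0.88,"y": 0.1,"z": 1.83,"ax": 0,"ay": 0,"az": 0}
    - {"x": -0.88,"y": 0.12,"z": 1.83,"ax": 0,"ay": 0,"az": 0}
    - {"x": -0.88,"y": 0.12,"z": 1.83,"ax": 0,"ay": 0,"az": 0}
    - {"x": -0.88,"y": 0.12,"z": 1.83,"ax": 0,"ay": 0,"az": 0}
  squeeze: 25

```text
time_s: 8.4
tool_pos: [0.5381, 0.2882, 0.2133]
tool_rot: [179.9, 0.0, -162.8]
force: [-0.3, 0.1, 0.1]
grip_width: 0.0873
grasp_force: 0.0
```

>>> jog_arm:
  motion:
    - {"x": 0,"y": 0,"z": 1.83,"ax": 0,"ay": 0,"az": 0}
    - {"x": 0,"y": 0,"z": 1.83,"ax": 0,"ay": 0,"az": 0}
    - {"x": 0,"y": 0,"z": 1.83,"ax": 0,"ay": 0,"az": 0}
    - {"x": 0,"y": 0,"z": 1.83,"ax": 0,"ay": 0,"az": 0}
    - {"x": 0,"y": 0,"z": 1.83,"ax": 0,"ay": 0,"az": 0}

```text
time_s: 8.9
tool_pos: [0.5378, 0.288, 0.1218]
tool_rot: [179.9, 0.0, -162.8]
force: [-0.6, 0.1, -0.1]
grip_width: 0.087
grasp_force: 0.0
```

```bash
python3 - <<'E'
from h import *
import cv2
o=env.get_obs();print(o["tool_pos"].round(4),o["tool_rot"].round(2),o["force"].round(1))
a=cv2.resize(env.read_camera("scene")[120:280,320:460,::-1],None,fx=2.8,fy=2.8);b=cv2.resize(env.read_camera("side")[90:250,90:230,::-1],None,fx=2.8,fy=2.8)
cv2.imwrite("pics/p3.png",np.hstack([a,b]))
E
```

```text
[0.5378 0.288  0.1218] [ 1.7995e+02  2.0000e-02 -1.6282e+02] [-0.6  0.1 -0.1]
```

View pics/p3.png

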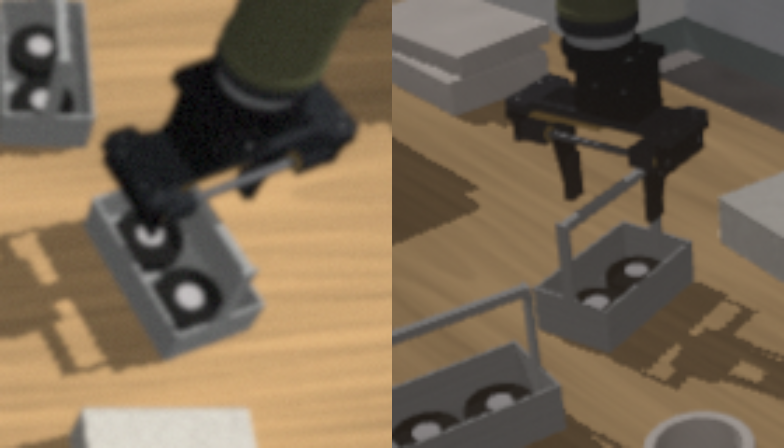

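The bar is between the fingers, but the TCP sits about 8 mm off its line. I nudge over and then close.

>>> jog_arm:
  motion:
    - {"x": 0,"y": 0.4,"z": 0,"ax": 0,"ay": 0,"az": 0}
    - {"x": 0,"y": 0.4,"z": 0,"ax": 0,"ay": 0,"az": 0}
    - {"x": 0,"y": 0,"z": 0,"ax": 0,"ay": 0,"az": 0}
    - {"x": 0,"y": 0,"z": 0,"ax": 0,"ay": 0,"az": 0}
    - {"x": 0,"y": 0,"z": 0,"ax": 0,"ay": 0,"az": 0}
  claw: -0.5

```text
time_s: 9.5
tool_pos: [0.5359, 0.2954, 0.1232]
tool_rot: [180.0, 0.1, -162.8]
force: [0.4, -0.0, 0.8]
grip_width: 0.0546
grasp_force: 0.0
```

>>> jog_arm:
  motion:
    - {"x": 0,"y": 0,"z": 0,"ax": 0,"ay": 0,"az": 0}
    - {"x": 0,"y": 0,"z": 0,"ax": 0,"ay": 0,"az": 0}
    - {"x": 0,"y": 0,"z": 0,"ax": 0,"ay": 0,"az": 0}
    - {"x": 0,"y": 0,"z": 0,"ax": 0,"ay": 0,"az": 0}
    - {"x": 0,"y": 0,"z": 0,"ax": 0,"ay": 0,"az": 0}

```text
time_s: 10.0
tool_pos: [0.5357, 0.2952, 0.1227]
tool_rot: [180.0, 0.0, -162.8]
force: [0.1, -0.1, -1.3]
grip_width: 0.0233
grasp_force: 0.0
```

>>> jog_arm:
  motion:
    - {"x": 0,"y": 0,"z": 0,"ax": 0,"ay": 0,"az": 0}
    - {"x": 0,"y": 0,"z": 0,"ax": 0,"ay": 0,"az": 0}
    - {"x": 0,"y": 0,"z": 0,"ax": 0,"ay": 0,"az": 0}
    - {"x": 0,"y": 0,"z": 0,"ax": 0,"ay": 0,"az": 0}
    - {"x": 0,"y": 0,"z": 0,"ax": 0,"ay": 0,"az": 0}
  claw: -1
  squeeze: 25

```text
time_s: 10.5
tool_pos: [0.5355, 0.2952, 0.1224]
tool_rot: [-180.0, -0.0, -162.8]
force: [-0.2, -0.5, -2.3]
grip_width: 0.0097
grasp_force: 24.9
```

Gripped: opening 9.7 mm, 25 N. Lift next.

>>> jog_arm:
  motion:
    - {"x": 0,"y": 0,"z": -1,"ax": 0,"ay": 0,"az": 0}
    - {"x": 0,"y": 0,"z": -2,"ax": 0,"ay": 0,"az": 0}
    - {"x": 0,"y": 0,"z": -3,"ax": 0,"ay": 0,"az": 0}
    - {"x": 0,"y": 0,"z": -3,"ax": 0,"ay": 0,"az": 0}
    - {"x": 0,"y": 0,"z": -3,"ax": 0,"ay": 0,"az": 0}
  squeeze: 45

```text
time_s: 11.0
tool_pos: [0.5352, 0.2953, 0.2441]
tool_rot: [180.0, -0.0, -162.8]
force: [0.5, 0.2, -3.3]
grip_width: 0.0092
grasp_force: 44.9
```

>>> jog_arm:
  motion:
    - {"x": 0,"y": 0,"z": -2,"ax": 0,"ay": 0,"az": 0}
    - {"x": 0,"y": 0,"z": -2,"ax": 0,"ay": 0,"az": 0}
    - {"x": 0,"y": 0,"z": -1,"ax": 0,"ay": 0,"az": 0}
    - {"x": 0,"y": 0,"z": 0,"ax": 0,"ay": 0,"az": 0}
    - {"x": 0,"y": 0,"z": 0,"ax": 0,"ay": 0,"az": 0}

```text
time_s: 11.5
tool_pos: [0.5352, 0.2951, 0.2918]
tool_rot: [-180.0, -0.1, -162.8]
force: [-0.1, -0.7, -3.3]
grip_width: 0.0092
grasp_force: 44.9
```

```bash
python3 - <<'E'
from h import *
import cv2
o=env.get_obs();print(o["tool_pos"].round(4),o["tool_rot"].round(2),o["force"].round(1),o["grip_width"],o["qpos"].round(1))
plan(.5145,0.02,.29,180,10)
E
```

```text
[0.5352 0.2951 0.2918] [-1.7999e+02 -8.0000e-02 -1.6282e+02] [-0.1 -0.7 -3.3] 0.009179869786156451 [-39.3  12.3   9.5  83.1  -2.   84.9  77.4]
[1.01, -2.57, 0.02, 1.72]
[0.93, -2.6, 0.02, 1.72]
[0.85, -2.62, 0.02, 1.72]
[0.78, -2.65, 0.02, 1.72]
[0.7, -2.67, 0.02, 1.72]
[0.62, -2.69, 0.02, 1.72]
[0.53, -2.71, 0.02, 1.72]
[0.45, -2.72, 0.02, 1.72]
[0.37, -2.73, 0.02, 1.72]
[0.29, -2.74, 0.02, 1.72]
```

>>> jog_arm:
  motion:
    - {"x": 0.5,"y": -1.3,"z": 0,"ax": 0,"ay": 0,"az": 1.7}
    - {"x": 0.9,"y": -2.6,"z": 0,"ax": 0,"ay": 0,"az": 1.7}
    - {"x": 0.85,"y": -2.6,"z": 0,"ax": 0,"ay": 0,"az": 1.7}
    - {"x": 0.8,"y": -2.65,"z": 0,"ax": 0,"ay": 0,"az": 1.7}
    - {"x": 0.7,"y": -2.65,"z": 0,"ax": 0,"ay": 0,"az": 1.7}

```text
time_s: 12.0
tool_pos: [0.5258, 0.1691, 0.2916]
tool_rot: [-180.0, -0.1, -171.5]
force: [0.4, -0.0, -3.7]
grip_width: 0.0094
grasp_force: 44.9
```

>>> jog_arm:
  motion:
    - {"x": 0.6,"y": -2.7,"z": 0,"ax": 0,"ay": 0,"az": 1.7}
    - {"x": 0.5,"y": -2.7,"z": 0,"ax": 0,"ay": 0,"az": 1.7}
    - {"x": 0.45,"y": -2.7,"z": 0,"ax": 0,"ay": 0,"az": 1.7}
    - {"x": 0.35,"y": -2.7,"z": 0,"ax": 0,"ay": 0,"az": 1.8}
    - {"x": 0.3,"y": -2.0,"z": 0,"ax": 0,"ay": 0,"az": 1.8}

```text
time_s: 12.5
tool_pos: [0.5166, 0.0388, 0.2928]
tool_rot: [-180.0, 0.0, 179.7]
force: [-0.6, -0.3, -3.9]
grip_width: 0.0096
grasp_force: 44.9
```

>>> jog_arm:
  motion:
    - {"x": 0,"y": -1,"z": 1.2,"ax": 0,"ay": 0,"az": 0}
    - {"x": 0,"y": -0.8,"z": 1.3,"ax": 0,"ay": 0,"az": 0}
    - {"x": 0,"y": 0,"z": 1.3,"ax": 0,"ay": 0,"az": 0}
    - {"x": 0,"y": 0,"z": 0.9,"ax": 0,"ay": 0,"az": 0}
    - {"x": 0,"y": 0,"z": 0,"ax": 0,"ay": 0,"az": 0}

```text
time_s: 13.0
tool_pos: [0.5156, 0.0255, 0.2432]
tool_rot: [-180.0, -0.2, -179.9]
force: [-0.5, -0.4, -3.0]
grip_width: 0.0096
grasp_force: 44.9
```

```bash
python3 - <<'E'
from h import *
import cv2
o=env.get_obs();print(o["tool_pos"].round(4),o["tool_rot"].round(2),o["force"].round(1),o["grip_width"])
a=cv2.resize(env.read_camera("scene")[110:300,130:330,::-1],None,fx=2,fy=2);b=cv2.resize(env.read_camera("side")[120:310,170:370,::-1],None,fx=2,fy=2)
cv2.imwrite("pics/p4.png",np.hstack([a,b]))
plan(.5135,-.122,.2425,180,10)
E
```

```text
[0.5156 0.0255 0.2432] [-179.98   -0.23 -179.9 ] [-0.5 -0.4 -3. ] 0.009553047280406405
[0.03, -1.47, 0.03, 0.01]
[0.03, -1.47, 0.03, 0.01]
[0.03, -1.47, 0.03, 0.01]
[0.03, -1.47, 0.03, 0.01]
[0.03, -1.47, 0.03, 0.01]
[0.03, -1.47, 0.03, 0.01]
[0.03, -1.47, 0.03, 0.01]
[0.03, -1.47, 0.03, 0.01]
[0.03, -1.47, 0.03, 0.01]
[0.03, -1.47, 0.03, 0.01]
```

View pics/p4.png

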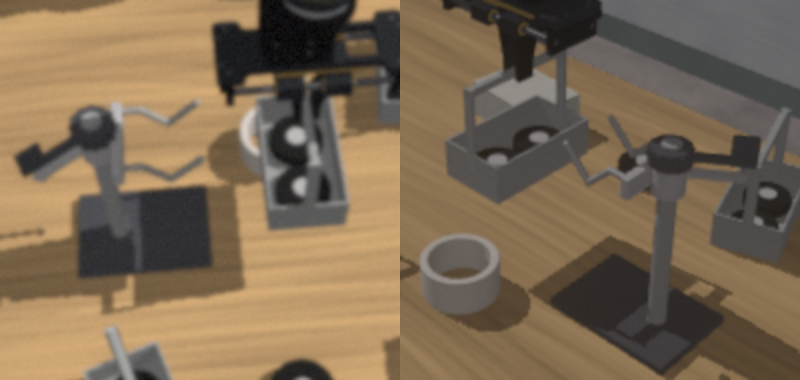

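The basket is held level at the prong height, the lever is still over the mark, and the tape roll is untouched. I advance over the V and lower gently.

>>> jog_arm:
  motion:
    - {"x": 0.03,"y": -1.46,"z": 0,"ax": 0,"ay": 0,"az": 0}
    - {"x": 0.03,"y": -1.46,"z": 0,"ax": 0,"ay": 0,"az": 0}
    - {"x": 0.03,"y": -1.46,"z": 0,"ax": 0,"ay": 0,"az": 0}
    - {"x": 0.03,"y": -1.46,"z": 0,"ax": 0,"ay": 0,"az": 0}
    - {"x": 0.03,"y": -1.46,"z": 0,"ax": 0,"ay": 0,"az": 0}

```text
time_s: 13.6
tool_pos: [0.5152, -0.0508, 0.2459]
tool_rot: [180.0, 0.0, 179.9]
force: [-0.3, -0.2, -2.9]
grip_width: 0.0092
grasp_force: 44.9
```

>>> jog_arm:
  motion:
    - {"x": 0.03,"y": -1.9,"z": 0,"ax": 0,"ay": 0,"az": 0}
    - {"x": 0.03,"y": -1.9,"z": 0,"ax": 0,"ay": 0,"az": 0}
    - {"x": 0.03,"y": -1.8,"z": 0,"ax": 0,"ay": 0,"az": 0}
    - {"x": 0,"y": -1.7,"z": 0,"ax": 0,"ay": 0,"az": 0}
    - {"x": 0,"y": 0,"z": 0,"ax": 0,"ay": 0,"az": 0}

```text
time_s: 14.1
tool_pos: [0.5137, -0.1262, 0.2459]
tool_rot: [-179.9, 0.0, 179.7]
force: [-0.8, -0.2, -3.0]
grip_width: 0.0095
grasp_force: 44.9
```

>>> jog_arm:
  motion:
    - {"x": 0,"y": 0,"z": 0.6,"ax": 0,"ay": 0,"az": 0}
    - {"x": 0,"y": 0,"z": 0.8,"ax": 0,"ay": 0,"az": 0}
    - {"x": 0,"y": 0,"z": 0.8,"ax": 0,"ay": 0,"az": 0}
    - {"x": 0,"y": 0,"z": 0.6,"ax": 0,"ay": 0,"az": 0}
    - {"x": 0,"y": 0,"z": 0.4,"ax": 0,"ay": 0,"az": 0}

```text
time_s: 14.6
tool_pos: [0.5139, -0.1212, 0.2126]
tool_rot: [180.0, -0.1, -180.0]
force: [-0.5, -0.0, -2.7]
grip_width: 0.0096
grasp_force: 44.9
```

>>> jog_arm:
  motion:
    - {"x": 0,"y": 0,"z": 0.3,"ax": 0,"ay": 0,"az": 0}
    - {"x": 0,"y": 0,"z": 0.3,"ax": 0,"ay": 0,"az": 0}
    - {"x": 0,"y": 0,"z": 0.2,"ax": 0,"ay": 0,"az": 0}
    - {"x": 0,"y": 0,"z": 0.2,"ax": 0,"ay": 0,"az": 0}
    - {"x": 0,"y": 0,"z": 0.1,"ax": 0,"ay": 0,"az": 0}

```text
time_s: 15.1
tool_pos: [0.5144, -0.1218, 0.2026]
tool_rot: [180.0, 0.0, 180.0]
force: [0.5, -0.0, -3.2]
grip_width: 0.0095
grasp_force: 44.9
```

>>> jog_arm:
  motion:
    - {"x": 0,"y": 0,"z": 0.1,"ax": 0,"ay": 0,"az": 0}
    - {"x": 0,"y": 0,"z": 0.1,"ax": 0,"ay": 0,"az": 0}
    - {"x": 0,"y": 0,"z": 0.1,"ax": 0,"ay": 0,"az": 0}
    - {"x": 0,"y": 0,"z": 0.1,"ax": 0,"ay": 0,"az": 0}
    - {"x": 0,"y": 0,"z": 0,"ax": 0,"ay": 0,"az": 0}

```text
time_s: 15.6
tool_pos: [0.5142, -0.1218, 0.1985]
tool_rot: [180.0, -0.0, 180.0]
force: [-0.1, 0.3, -2.8]
grip_width: 0.0094
grasp_force: 44.9
```

>>> jog_arm:
  motion:
    - {"x": 0,"y": 0,"z": 0.1,"ax": 0,"ay": 0,"az": 0}
    - {"x": 0,"y": 0,"z": 0.1,"ax": 0,"ay": 0,"az": 0}
    - {"x": 0,"y": 0,"z": 0.1,"ax": 0,"ay": 0,"az": 0}
    - {"x": 0,"y": 0,"z": 0,"ax": 0,"ay": 0,"az": 0}
    - {"x": 0,"y": 0,"z": 0,"ax": 0,"ay": 0,"az": 0}

```text
time_s: 16.1
tool_pos: [0.5144, -0.1222, 0.1958]
tool_rot: [-180.0, 0.0, 180.0]
force: [0.4, -0.7, -2.5]
grip_width: 0.0092
grasp_force: 45.0
```

>>> jog_arm:
  motion:
    - {"x": 0,"y": 0,"z": 0.1,"ax": 0,"ay": 0,"az": 0}
    - {"x": 0,"y": 0,"z": 0.1,"ax": 0,"ay": 0,"az": 0}
    - {"x": 0,"y": 0,"z": 0.1,"ax": 0,"ay": 0,"az": 0}
    - {"x": 0,"y": 0,"z": 0,"ax": 0,"ay": 0,"az": 0}
    - {"x": 0,"y": 0,"z": 0,"ax": 0,"ay": 0,"az": 0}

```text
time_s: 16.6
tool_pos: [0.515, -0.1233, 0.1937]
tool_rot: [-179.9, 0.1, 179.9]
force: [-0.9, -3.5, 5.9]
grip_width: 0.0094
grasp_force: 45.0
```

>>> jog_arm:
  motion:
    - {"x": 0,"y": -0.1,"z": 0,"ax": 0,"ay": 0,"az": 0}
    - {"x": 0,"y": -0.1,"z": 0,"ax": 0,"ay": 0,"az": 0}
    - {"x": 0,"y": 0,"z": 0,"ax": 0,"ay": 0,"az": 0}
    - {"x": 0,"y": 0,"z": 0,"ax": 0,"ay": 0,"az": 0}
    - {"x": 0,"y": 0,"z": 0,"ax": 0,"ay": 0,"az": 0}

```text
time_s: 17.1
tool_pos: [0.5148, -0.1242, 0.1929]
tool_rot: [-180.0, 0.1, 180.0]
force: [1.8, -4.4, 2.9]
grip_width: 0.0092
grasp_force: 45.0
```

>>> jog_arm:
  motion:
    - {"x": 0,"y": -0.1,"z": 0.05,"ax": 0,"ay": 0,"az": 0}
    - {"x": 0,"y": -0.1,"z": 0.05,"ax": 0,"ay": 0,"az": 0}
    - {"x": 0,"y": -0.1,"z": 0,"ax": 0,"ay": 0,"az": 0}
    - {"x": 0,"y": 0,"z": 0,"ax": 0,"ay": 0,"az": 0}
    - {"x": 0,"y": 0,"z": 0,"ax": 0,"ay": 0,"az": 0}

```text
time_s: 17.6
tool_pos: [0.5148, -0.125, 0.1922]
tool_rot: [179.9, 0.0, -179.9]
force: [-0.1, 0.6, 6.5]
grip_width: 0.0092
grasp_force: 45.0
```

The bar is in the bottom of the V: side force about zero, vertical reaction about 10 N. I release with a limited opening to stay clear of the cross plate, then rise.

>>> jog_arm:
  motion:
    - {"x": 0,"y": 0,"z": 0,"ax": 0,"ay": 0,"az": 0}
    - {"x": 0,"y": 0,"z": 0,"ax": 0,"ay": 0,"az": 0}
    - {"x": 0,"y": 0,"z": 0,"ax": 0,"ay": 0,"az": 0}
    - {"x": 0,"y": 0,"z": 0,"ax": 0,"ay": 0,"az": 0}
    - {"x": 0,"y": 0,"z": 0,"ax": 0,"ay": 0,"az": 0}
  squeeze: 4

```text
time_s: 18.1
tool_pos: [0.5147, -0.1251, 0.1919]
tool_rot: [179.9, 0.0, -180.0]
force: [-0.1, -0.1, 6.2]
grip_width: 0.01
grasp_force: 4.0
```

>>> jog_arm:
  motion:
    - {"x": 0,"y": 0,"z": 0,"ax": 0,"ay": 0,"az": 0}
    - {"x": 0,"y": 0,"z": 0,"ax": 0,"ay": 0,"az": 0}
    - {"x": 0,"y": 0,"z": 0,"ax": 0,"ay": 0,"az": 0}
    - {"x": 0,"y": 0,"z": 0,"ax": 0,"ay": 0,"az": 0}
    - {"x": 0,"y": 0,"z": 0,"ax": 0,"ay": 0,"az": 0}
  claw: -0.2

```text
time_s: 18.6
tool_pos: [0.5141, -0.1267, 0.1914]
tool_rot: [180.0, -0.0, 180.0]
force: [-0.3, -1.1, -0.2]
grip_width: 0.0335
grasp_force: 0.0
```

>>> jog_arm:
  motion:
    - {"x": 0,"y": 0,"z": -0.5,"ax": 0,"ay": 0,"az": 0}
    - {"x": 0,"y": 0,"z": -1,"ax": 0,"ay": 0,"az": 0}
    - {"x": 0,"y": 0,"z": -1.5,"ax": 0,"ay": 0,"az": 0}
    - {"x": 0,"y": 0,"z": -2.5,"ax": 0,"ay": 0,"az": 0}
    - {"x": 0,"y": 0,"z": -3,"ax": 0,"ay": 0,"az": 0}

```text
time_s: 19.1
tool_pos: [0.514, -0.1268, 0.2782]
tool_rot: [180.0, -0.0, 180.0]
force: [0.8, 0.1, -0.0]
grip_width: 0.0348
grasp_force: 0.0
```

>>> jog_arm:
  motion:
    - {"x": 0,"y": 0,"z": -3,"ax": 0,"ay": 0,"az": 0}
    - {"x": 0,"y": 1.5,"z": -2,"ax": 0,"ay": 0,"az": 0}
    - {"x": 0,"y": 3,"z": 0,"ax": 0,"ay": 0,"az": 0}
    - {"x": 0,"y": 3,"z": 0,"ax": 0,"ay": 0,"az": 0}
    - {"x": 0,"y": 3,"z": 0,"ax": 0,"ay": 0,"az": 0}

```text
time_s: 19.6
tool_pos: [0.5146, -0.021, 0.3286]
tool_rot: [180.0, 0.1, 179.9]
force: [0.7, 0.7, 0.5]
grip_width: 0.035
grasp_force: 0.0
```

>>> jog_arm:
  motion:
    - {"x": 0,"y": 4,"z": 0,"ax": 0,"ay": 0,"az": 0}
    - {"x": 0,"y": 4,"z": 0,"ax": 0,"ay": 0,"az": 0}
    - {"x": 0,"y": 4,"z": 0,"ax": 0,"ay": 0,"az": 0}
    - {"x": 0,"y": 3,"z": 0,"ax": 0,"ay": 0,"az": 0}
    - {"x": 0,"y": 0,"z": 0,"ax": 0,"ay": 0,"az": 0}

```text
time_s: 20.1
tool_pos: [0.5137, 0.1342, 0.3277]
tool_rot: [179.9, 0.0, -179.5]
force: [-0.4, 0.6, -0.4]
grip_width: 0.0347
grasp_force: 0.0
```

>>> jog_arm:
  motion:
    - {"x": 0,"y": 0,"z": 0,"ax": 0,"ay": 0,"az": 0}
    - {"x": 0,"y": 0,"z": 0,"ax": 0,"ay": 0,"az": 0}
    - {"x": 0,"y": 0,"z": 0,"ax": 0,"ay": 0,"az": 0}
    - {"x": 0,"y": 0,"z": 0,"ax": 0,"ay": 0,"az": 0}
    - {"x": 0,"y": 0,"z": 0,"ax": 0,"ay": 0,"az": 0}

```text
time_s: 20.6
tool_pos: [0.5145, 0.1274, 0.3268]
tool_rot: [180.0, 0.0, 179.9]
force: [0.6, 0.2, -0.8]
grip_width: 0.0346
grasp_force: 0.0
```

My picture budget is spent, so I check numerically: motion between frames, the bar and basket where expected, and the lever over the mark.

```bash
python3 - <<'E'
from h import *
import cv2
g=lambda n:cv2.cvtColor(env.read_camera(n),cv2.COLOR_RGB2GRAY).astype(float)
o=np.array([.5125,-.203,0])
def roi(n):
    u=[proj(n,o+[dx,.078+dy,z]) for dx in(-.08,.08) for dy in(-.05,.05) for z in(.07,.21)];u=np.array(u);return u.min(0).astype(int),u.max(0).astype(int)
for n in("scene","side"):
    a,b=roi(n);F=[g(n)[a[1]:b[1],a[0]:b[0]] for _ in range(10)];print(n,a,b,"noise",np.abs(F[0]-F[1]).mean().round(2),"drift",np.abs(F[0]-F[9]).mean().round(2))
    s=cv2.imread(f"pics/{n}0.png",0).astype(float)[a[1]:b[1],a[0]:b[0]];print("change vs start",np.abs(F[9]-s).mean().round(1))
im=g("scene");s=cv2.imread("pics/scene0.png",0)
for nm,A in(("start",253.6),("locked",304.5)):
    A=np.radians(A);u=proj("scene",o+[.075*np.cos(A),.075*np.sin(A),.262]).astype(int);print(nm,u,im[u[1]-1:u[1]+2,u[0]-1:u[0]+2].mean(),s[u[1]-1:u[1]+2,u[0]-1:u[0]+2].mean())
# bar line heights: brightness profile across bar in scene/side at bar quarter points
for n in("scene","side"):
    s=cv2.imread(f"pics/{n}0.png",0).astype(float);im=g(n)
    for t in(-.055,.055):
        for z in(.201,): 
            u=proj(n,o+[t,.078,z]).round().astype(int);print(n,t,u,im[u[1]-6:u[1]+7,u[0]].astype(int))
for nm,u,r in(("wheel",(281,307),22),("tape",(268,180),24),("carton",(380,290),40)):
    p=cv2.imread("pics/scene0.png",0)[u[1]-r:u[1]+r,u[0]-r:u[0]+r].astype(np.float32);q=g("scene")[u[1]-r-10:u[1]+r+10,u[0]-r-10:u[0]+r+10].astype(np.float32)
    m=cv2.minMaxLoc(cv2.matchTemplate(q,p,cv2.TM_CCOEFF_NORMED));print(nm,np.array(m[3])-10,round(m[1],2))
E
```

```text
scene [190 148] [240 241] noise 1.88 drift 1.95
change vs start 26.9
side [234 172] [315 270] noise 0.44 drift 0.45
change vs start 16.2
start [139 162] 159.44444444444446 42.888888888888886
locked [143 186] 53.888888888888886 141.22222222222223
scene -0.055 [213 161] [158 162 160 162 162 164 164 166 166 165 165 162 161]
scene 0.055 [215 202] [ 95  97  99  95  96  92  93  96 111 136 151 156 157]
side -0.055 [259 207] [ 85  87  91  89 105 118 113  99  76  73  76  98 122]
side 0.055 [291 188] [115 114 114 110  93  72  72  75  73  71  67  70  72]
wheel [0 0] 1.0
tape [0 0] 1.0
carton [0 0] 0.99
```

```bash
python3 -c "
from cell import env
print(env.sign_off())"
```

```text
the job is handed in; nothing more can be done
None
```

The lock ring is turned to its stop, the basket hangs at rest in the V of both prongs, the wheel, tape roll and carton have not moved, and the job is handed in (no verdict was returned); with the picture limit used up, the final hang was checked by force readings and image comparison only.

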